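# Gauge the gap of the clamping fixture with spacer blocks

## Robot

A 7-joint arm with a two-finger parallel gripper is mounted at the origin on a cart in front of the work surface, level with it; the furniture and walls round the work are solid. World frame = base frame: x ahead of the robot, y to its left, z up, the work surface at z = 0. Lengths are in m, angles in rad, forces in N, time in s.
With the tool pointing down it reaches from about 0.4 to 0.85 m from the base axis. Payload 10.4 kg.
Tool frame: the origin (TCP) lies on the centre line of the jaws, within the pads' length; the fingertips stand r.tip_extent ahead of it and the grasp point (between the pads) lies 3 mm ahead of it (r.tip_extent is the distance from the TCP to the fingertips, in m); z points along the fingers, y is the direction in which the jaws open and shut (so a half turn about z gives the same grasp; the last joint's range is limited). The gripper opens to 87 mm and grips with 3 to 60 N. Pads are 19 mm wide; open, the fingers measure 117 mm over their backs; the gripper's body (75 mm by 190 mm) begins 51 mm behind the grasp point.
Start: joints at [1.187, 0.332, -0.065, 1.46, 0.022, 1.35, -0.088], TCP at [0.221, -0.585, 0.245] pointing down, gripper open.
Joint ranges: [-2.6, 2.6], [-0.5, 2.12], [-1.47, 1.34], [0.16, 2.42], [-1.27, 4.41], [0.06, 2.06], [-2.6, 2.6]. Speed limits (rad/s): [2.22, 2.22, 2.79, 2.79, 3.14, 3.14, 3.14].

## Interface

Orientations are given as a unit quaternion [x, y, z, w].
In Python, from bench import r gives the robot as it stands. The module is installed in compiled form; this text tells all that it offers.
- The arm moves only by the shell command python3 -m jog 'ROWS' [FORCE]. ROWS is JSON, a list of rows, each a list of 5 numbers: the shift along the tool's x, y, z in cm, then the turn about the tool's z in rad, then the closure, from 0 (fully open) to 1 (shut). A call has exactly 10 rows; each row shifts and turns the pose as measured when the row begins, along the tool's axes as they then stand; what a row does not reach is not made up. A row lasts 1/10 s, in which the tool goes at most 50 mm and 8.59 degrees, less where a joint would pass 70% of its speed; a pose out of reach is approached as far as the arm can. A call with a gripper value outside its range is refused whole. The fingers move at their own pace and stop on an object; FORCE is the grip in N (left out, the last holds). Time passes only in rows, so rows that do not move let the fingers close, or fill a call up. It gives the time, the measured TCP pose, the force and the opening at its end, in the units of the state.
- r.read_state(): the state, without advancing time (a new reading comes with each control period).
- r.camera(name): name is "scene" or "top" or "wrist"; returns a dict with "pixels" (384x512x3 uint8, red, green, blue), "fx", "fy", "cx", "cy" (pixels), "camera_from_world" (4x4, takes a point from world to camera coordinates). Camera axes: x right, y up, looking along -z (the intrinsics and any distortion apply to the point x, -y, -z); pixel columns grow to the right and rows downward; lengths in m; the calibration is good to about 2 mm. A picture is of the moment at which its call begins. There is no depth.
- r.close_job(): hands the job in, once; it reports no verdict.
The state is a dict: "time": time; "joint_positions": joint angles; "joint_vel": joint speeds; "joint_torque": joint torques, N m; "ee_pos": TCP position; "eef_rot": TCP orientation; "ft_force": force on the tool from outside, world axes, zero at the start; "torque": the same for the moment, N m; "width": finger opening in m.
Only numpy, scipy, OpenCV 4.12 (cv2) and the standard library are available. Lean on these libraries where they do the work, as an engineer would, in place of code of your own. Each camera call takes 0.05 s, during which the arm holds its last target. There are 200 camera calls.

## Task

Find out how wide the gap between the two jaws of the clamping fixture has been set, using the three steel spacer blocks (from the thinnest up, where the eye cannot tell). Stand the thickest block that drops freely into the gap squarely upright between the jaws, fully down on the fixture's floor and about mid-length of the jaws, and let go of it; the other two blocks must end standing upright on the bench, off the fixture.

Things in the scene. Friction and masses are not known exactly. Their poses are not given: they have to be found in the camera images.
- fixture: low fixed fixture, sizes in mm: aluminium plate (x -38..38, y -28..112, 8 thick) with two steel jaws across a gap open above and at the ends. Origin: on the bench, under the middle of the fixed jaw's inner face; x along the jaws, y across the gap to the other jaw, z up. Jaws: x -30..30, 18 thick, tops at z = 32, inner top edges bevelled 4 mm; the fixed one fills y -18..0. Gap floor z = 8
- jaw (a joint): width of the gap between the two jaws in m (0.017 to 0.045): the adjustable jaw's inner face lies at y = this value in the fixture's frame. The jaw is locked and does not give
- spacer_thin: thin steel block, standing at the start on the bench's yellow mat (top at z = 2.6 mm): 14 mm thick (its y), 44 mm long (its x), 34 mm high; the lowest 4 mm stepped in 2.5 mm on both sides. On top a fluted aluminium grip neck, 14 mm thick (y), 30 mm long (x), z = 34 to 62 mm. Origin: centre of the underside, z up. 0.11 kg
- spacer_middle: middle steel spacer block, the same as the thin one, with the same grip neck, but 26 mm thick (its y). 0.17 kg
- spacer_thick: thick steel spacer block, the same as the thin one, with the same grip neck, but 38 mm thick (its y). 0.22 kg
Not all that is in view belongs to the job. What is shaped like the spacer_thick but red is not meant.

How it is judged:
At the end, for the whole second after the job is handed in: The thickest block that fits (next one: under 4 mm of play or none) stands released on the gap floor: within 4 mm, 18 mm of jaw mid-length, upright within 6 degrees, square within 25. The other two stand on the bench or its mat: undersides below 6 mm, upright within 10 degrees. All at rest (((z of spacer_thin in the frame of fixture between 0.004 and 0.012 m and x of spacer_thin in the frame of fixture between -0.018 and 0.018 m and y of spacer_thin in the frame of fixture between 0.003 and 0.025 m and angle between spacer_thin's own z axis and vertical below 0.105 rad and angle between the y axis of spacer_thin and the y axis of fixture, either way round below 0.45 rad and linear speed of each of spacer_thin, spacer_middle, spacer_thick below 0.02 m/s and value of joint jaw below 0.03 m and height (world z) of spacer_middle between -0.01 and 0.0065 m and angle between each of spacer_middle, spacer_thick's own z axis and vertical below 0.175 rad and height (world z) of spacer_thick between -0.01 and 0.0065 m) or (z of spacer_middle in the frame of fixture between 0.004 and 0.012 m and x of spacer_middle in the frame of fixture between -0.018 and 0.018 m and y of spacer_middle in the frame of fixture between 0.003 and 0.0315 m and angle between spacer_middle's own z axis and vertical below 0.105 rad and angle between the y axis of spacer_middle and the y axis of fixture, either way round below 0.45 rad and linear speed of each of spacer_middle, spacer_thin, spacer_thick below 0.02 m/s and value of joint jaw below 0.042 m and height (world z) of spacer_thin between -0.01 and 0.0065 m and angle between each of spacer_thin, spacer_thick's own z axis and vertical below 0.175 rad and height (world z) of spacer_thick between -0.01 and 0.0065 m) or (z of spacer_thick in the frame of fixture between 0.004 and 0.012 m and x of spacer_thick in the frame of fixture between -0.018 and 0.018 m and y of spacer_thick in the frame of fixture between 0.003 and 0.0315 m and angle between spacer_thick's own z axis and vertical below 0.105 rad and angle between the y axis of spacer_thick and the y axis of fixture, either way round below 0.45 rad and linear speed of each of spacer_thick, spacer_thin, spacer_middle below 0.02 m/s and height (world z) of spacer_thin between -0.01 and 0.0065 m and angle between each of spacer_thin, spacer_middle's own z axis and vertical below 0.175 rad and height (world z) of spacer_middle between -0.01 and 0.0065 m))); the robot touches nothing.
It also fails if it takes over 45 s, if anything falls off the work surface, if the arm or the gripper's body presses on something with over 40 N, if the wrist force passes 120 N, or if a joint passes its speed limit or range.

## Working session

There is one attempt and no reset: what is moved stays moved. The work goes in short steps, Python scripts to look and compute and a shell command to move; the robot and the scene stay as the last step left them, time stands still between calls to the robot, and variables do not carry over. Pictures are saved under pics/ and viewed, about 8 in all and at most 12, crops included, and the job is handed in when it is done.

```bash
mkdir -p pics
cat > h.py <<'E'
import numpy as np,cv2
from bench import r
def shot(n,f):
    c=r.camera(n);cv2.imwrite(f'pics/{f}.png',cv2.cvtColor(c['pixels'],cv2.COLOR_RGB2BGR))
    np.savez(f'pics/{f}.npz',**{k:np.array(v) for k,v in c.items()});return c
def load(f): return dict(np.load(f'pics/{f}.npz'))
def ray(c,u,v,z):
    T=np.array(c['camera_from_world']);R=T[:3,:3];o=-R.T@T[:3,3]
    d=R.T@np.array([(u-c['cx'])/c['fx'],-(v-c['cy'])/c['fy'],-1.])
    return o+d*(z-o[2])/d[2]
def proj(c,p):
    q=np.array(c['camera_from_world'])@np.append(p,1.);return c['cx']+c['fx']*q[0]/-q[2],c['cy']-c['fy']*q[1]/-q[2]
E
python3 - <<'E'
from h import *
for n in('top','scene'):
    c=shot(n,n+'0');print({k:v for k,v in c.items() if k!='pixels'})
a=cv2.imread('pics/top0.png');cv2.imwrite('pics/t0b.png',cv2.resize(a,(800,600),interpolation=cv2.INTER_CUBIC))
print(r.read_state(),r.tip_extent)
E
```

```text
{'fx': 453.2262848766429, 'fy': 453.2262848766429, 'cx': 246.59018431452122, 'cy': 191.31154865258674, 'camera_from_world': array([[ 3.62779064e-04, -9.99903242e-01, -1.39059657e-02,
        -6.40682205e-02],
       [ 9.81222882e-01, -2.32620810e-03,  1.92863279e-01,
        -5.00726986e-01],
       [-1.92876966e-01, -1.37148185e-02,  9.81127097e-01,
        -1.11437635e+00],
       [ 0.00000000e+00,  0.00000000e+00,  0.00000000e+00,
         1.00000000e+00]])}
{'fx': 410.57982372069426, 'fy': 410.57982372069426, 'cx': 259.4171353813342, 'cy': 197.15871874630483, 'camera_from_world': array([[-0.78245311, -0.62256622, -0.01335815,  0.35153419],
       [ 0.35552298, -0.46423425,  0.81122745, -0.25743292],
       [-0.51124412,  0.62999831,  0.58457812, -0.95022279],
       [ 0.        ,  0.        ,  0.        ,  1.        ]])}
{'time': 0.1, 'joint_positions': array([ 1.18741679,  0.33283588, -0.06471351,  1.46084312,  0.0216112 ,
        1.34992356, -0.08854038]), 'joint_vel': array([-0.00050318, -0.00056585,  0.00026635, -0.00383024, -0.00016637,
       -0.0004715 , -0.00177913]), 'joint_torque': array([ 5.36069365e-04, -6.24549866e+01,  2.40869861e-02, -3.90718281e+01,
       -6.14490663e-02,  3.66102043e-02,  8.71212342e-05]), 'ee_pos': array([ 0.22051551, -0.58446238,  0.24382333]), 'eef_rot': array([ 9.83774184e-01,  1.79409931e-01, -1.50108937e-04, -6.39577152e-04]), 'ft_force': array([-0.33975996, -0.33625999,  0.98976864]), 'torque': array([ 0.01201104, -0.03568532,  0.00620126]), 'width': 0.08728609735081809} 0.022
```

View pics/t0b.png

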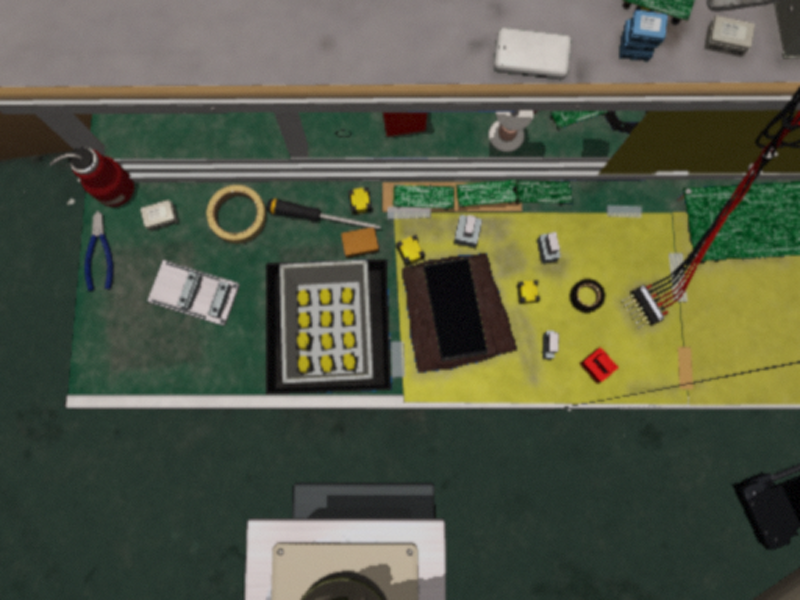

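View pics/scene0.png

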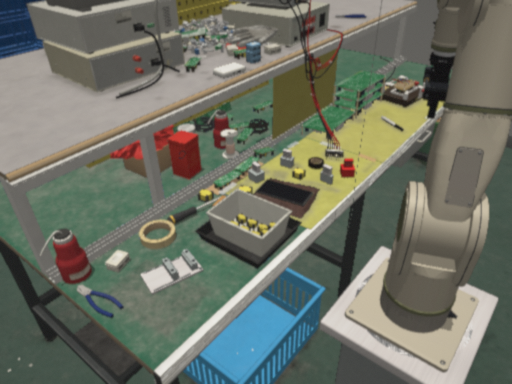

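Top view (800 px scale): the fixture is at about (193,290). The blocks are at (468,230), (549,248) and (551,345), and the red decoy is at (600,365). Next, enlarged crops.

Run:
```python
from h import *
a=cv2.imread('pics/top0.png')
f=cv2.resize(a[160:212,88:158],None,fx=8,fy=8,interpolation=cv2.INTER_CUBIC)[:400,:560]
b=a[132:240,283:403]
b=cv2.resize(b,None,fx=5,fy=5,interpolation=cv2.INTER_CUBIC)[:,:]
cv2.imwrite('pics/cf.png',f);cv2.imwrite('pics/cb.png',b)
c=load('top0')
for n,u,v in(('fix',193,290),('A',468,222),('B',550,240),('C',552,338),('red',600,365),('shelf',500,100),('wire',650,305)): print(n,ray(c,u*.64,v*.64,.06 if n in'ABC' else .0))
```

```text
fix [0.52660653 0.26732539 0.        ]
A [ 0.62798838 -0.20178364  0.06      ]
B [ 0.59659294 -0.33589619  0.06      ]
C [ 0.4339224  -0.33187493  0.06      ]
red [ 0.39661634 -0.42325645  0.        ]
shelf [ 0.87599042 -0.27103843  0.        ]
wire [ 0.49856813 -0.51378605  0.        ]
```

View pics/cf.png

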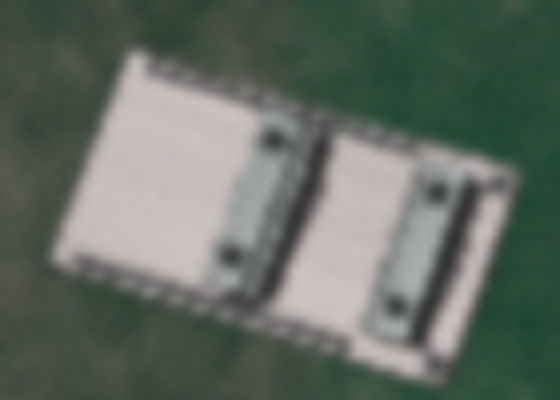

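View pics/cb.png

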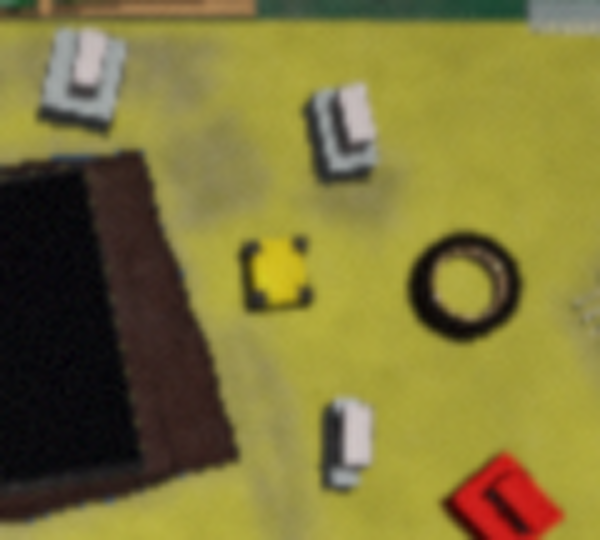

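The fixture's fixed jaw is the right one: its margin to the plate edge is about 10 mm. So fixture y points to world left. I'll compute the frame from the plate corners and the gap from the lower edge of the adjustable jaw's dark face.

Run:
```python
from h import *
c=load('top0')
P=lambda u,v,z:ray(c,88+u/8-.44,160+v/8-.44,z)
LT,RT,RB,LB=[P(u,v,.008) for u,v in((135,50),(520,172),(442,383),(55,262))]
print('sizes',[np.linalg.norm(a-b) for a,b in((LT,RT),(LB,RB),(LT,LB),(RT,RB))])
ey=(LT+LB-RT-RB);ey/=np.linalg.norm(ey);ex=np.array([ey[1],-ey[0],0])
cen=(LT+RT+RB+LB)/4; o=cen-ey*.042
print('origin',o,'ey yaw deg',np.degrees(np.arctan2(ey[1],ey[0])),ex)
for n,u,v,z in(('adj face floor',328,130,.008),('adj',275,300,.008),('adj top edge bev',300,125,.032),('adj',245,295,.032),('fix left',420,160,.032),('fixleft',370,330,.032),('fix out floor',478,185,.008),('o',425,340,.008),('adj outL',262,115,.032),('adj',212,280,.032)):
    p=P(u,v,z)-o;print(n,p@ex*1e3,p@ey*1e3)
Q=lambda u,v,z:ray(c,283+u/5-.4,132+v/5-.4,z)
# neck tops z=.0646
for n,pts in(('thick',((80,28),(105,32),(95,85),(70,80))),('mid',((340,87),(365,82),(374,135),(350,145))),('thin',((340,400),(372,400),(370,465),(342,465)))):
    q=np.array([Q(u,v,.0646) for u,v in pts]);m=q.mean(0);d=(q[3]+q[2]-q[0]-q[1]);print(n,m,'long axis deg',np.degrees(np.arctan2(d[1],d[0])),np.linalg.norm(d)/2)
s=r.read_state();x,y,_,_=s['eef_rot'];from scipy.spatial.transform import Rotation as R;print(R.from_quat(s['eef_rot']).as_matrix())
```

```text
sizes [np.float64(0.13860131304981824), np.float64(0.13756912081072928), np.float64(0.0761282514464774), np.float64(0.07498929073712494)]
origin [0.50962746 0.22489796 0.008     ] ey yaw deg 72.39058287360663 [ 0.95314096 -0.30252655  0.        ]
adj face floor 31.68717582065275 39.35841429645576
adj -28.004930285501793 35.879746067138804
adj top edge bev 27.21513552316204 40.61788228589691
adj -31.472093220522726 37.74780679449717
fix left 28.015423742908105 -1.2336270882218803
fixleft -30.049933759493634 -5.276175770068647
fix out floor 29.084027157176987 -15.281720044030205
o -25.636681738028237 -16.512668999141972
adj outL 26.61797917173949 53.78292967798819
adj -30.05974432175477 49.8225900702217
thick [ 0.62451516 -0.20274179  0.0646    ] long axis deg 168.4024168451574 0.028749373960280055
mid [ 0.5941125  -0.34003388  0.0646    ] long axis deg -173.18682626133923 0.029673676759109455
thin [ 0.42885325 -0.33194278  0.0646    ] long axis deg 177.41690837400742 0.0326595763679654
[[ 9.35624108e-01  3.52997525e-01 -5.24839580e-04]
 [ 3.52997909e-01 -9.35623335e-01  1.20453691e-03]
 [-6.58536097e-05 -1.31226105e-03 -9.99999137e-01]]
```

Every cue puts the gap at about 34–37 mm, so the middle block (26) fits and the thick one (38) does not. I'll confirm that from close by later. Now approaching the middle block, going round the hanging wires.

```bash
python3 -m jog '[[1.8,-4.7,0,0.12,0],[1.2,-4.9,0,0.12,0],[0.6,-5,0,0,0],[0.6,-5,0,0,0],[0.6,-5,0,0,0],[5,0.6,0,0,0],[5,0.6,0,0,0],[5,0.6,0,0,0],[5,0.6,0,0,0],[0,0,0,0,0]]' 30
```

```text
time: 1.1
ee_pos: [0.421, -0.3273, 0.237]
eef_rot: [0.999, 0.053, -0.003, -0.003]
ft_force: [-1.1, 0.9, -1.2]
width: 0.0871
```

```bash
python3 -m jog '[[5,0.6,0,0,0],[5,0.6,0,0,0],[4,1,0,0,0],[2,0.5,2,0,0],[0,0,3,0,0],[0,0,3,0,0],[0,0,0,0,0],[0,0,0,0,0],[0,0,0,0,0],[0,0,0,0,0]]'
python3 - <<'E'
from h import *
c=shot('wrist','w1');print(r.read_state()['ee_pos'],proj(c,[.594,-.34,.0646]))
E
```

```text
time: 2.1
ee_pos: [0.5797, -0.3385, 0.152]
eef_rot: [0.999, 0.052, -0.006, -0.003]
ft_force: [-0.5, -0.5, 0.5]
width: 0.0869
[ 0.57979376 -0.33859322  0.15222359] (np.float64(259.9064167813773), np.float64(185.5084807432065))
```

View pics/w1.png

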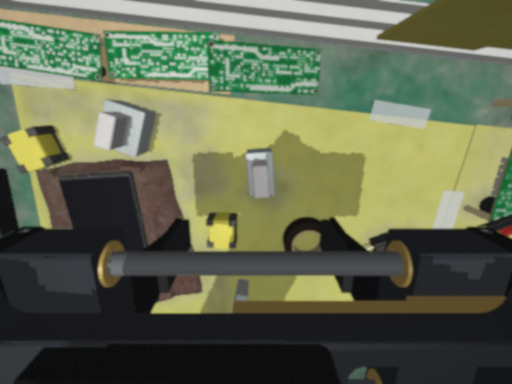

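The wrist view shows the middle block's neck at about (262,180), close to the predicted (260,185). I'll measure it by mask.

Run:
```python
from h import *
c=load('w1');hsv=cv2.cvtColor(c['pixels'],cv2.COLOR_RGB2HSV)
sub=hsv[145:205,240:285];
for lo in(120,150,165,180):
    m=((sub[...,1]<60)&(sub[...,2]>lo)).astype(np.uint8)
    n,l,st,ce=cv2.connectedComponentsWithStats(m);k=1+st[1:,4].argmax()
    pts=np.argwhere(l==k)[:,::-1].astype(np.float32)
    rc=cv2.minAreaRect(pts);b=cv2.boxPoints(rc)+[240,145]
    q=np.array([ray(c,u,v,.0646) for u,v in b]);print(lo,st[k],rc,q.mean(0)[:2])
    e=[q[1]-q[0],q[2]-q[1]];e=max(e,key=np.linalg.norm);print(np.linalg.norm(q[1]-q[0]),np.linalg.norm(q[2]-q[1]),np.degrees(np.arctan2(e[1],e[0])))
cv2.imwrite('pics/w1c.png',cv2.resize(cv2.cvtColor(c['pixels'],cv2.COLOR_RGB2BGR)[135:215,220:300],None,fx=6,fy=6,interpolation=cv2.INTER_CUBIC))
```

```text
120 [   5    7   30   47 1162] ((20.336069107055664, 29.696718215942383), (47.621795654296875, 27.522865295410156), 84.80557250976562) [ 0.60328523 -0.33938752]
0.023504116960117512 0.042936954180886916 -167.78051374902296
150 [ 13  22  15  30 386] ((20.79207992553711, 36.42079162597656), (29.851116180419922, 13.433002471923828), 84.2894058227539) [ 0.59759464 -0.34040926]
0.011673947229715806 0.027339715221946136 -167.73675367621536
165 [  6   8  20   8 127] ((15.5, 11.5), (7.0, 19.0), 90.0) [ 0.61939938 -0.33339429]
0.01626801938031463 0.0060617452130588435 -83.97043666350542
180 [  6   8  20   7 107] ((15.527587890625, 10.831033706665039), (5.730138778686523, 19.183507919311523), 85.2363510131836) [ 0.61998017 -0.33335039]
0.01642645214526718 0.004949680444477278 -79.1896480876295
```

View pics/w1c.png

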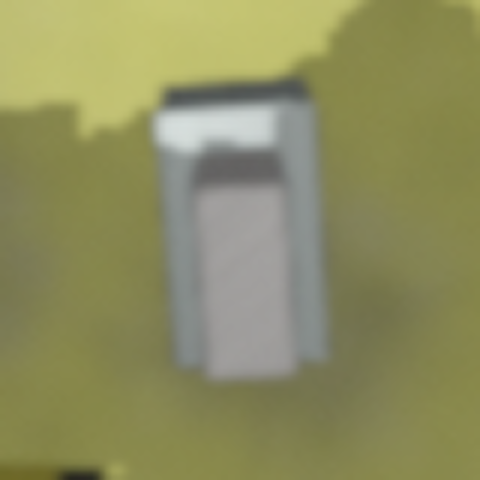

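Neck centre is at (0.598, -0.340), yaw about 10°. Correcting, then descending with TCP 1 cm above the grasp height.

```bash
python3 -m jog '[[1.8,0.4,0,-0.075,0],[0,0,2,0,0],[0,0,2,0,0],[0,0,2,0,0],[0,0,1.5,0,0],[0,0,0.5,0,0],[0,0,0,0,0],[0,0,0,0,0],[0,0,0,0,0],[0,0,0,0,0]]' 30
```

```text
time: 3.15
ee_pos: [0.6025, -0.3441, 0.0815]
eef_rot: [0.996, 0.089, 0.001, 0.002]
ft_force: [1.4, 0.6, -0.5]
width: 0.0872
```

```bash
python3 -m jog '[[-0.4,-0.5,0.5,0,0],[0,0,1,0,0],[0,0,0.4,0,0],[0,0,0,0,0],[0,0,0,0,1],[0,0,0,0,1],[0,0,0,0,1],[0,0,0,0,1],[0,0,0,0,1],[0,0,0,0,1]]' 40
```

```text
time: 4.15
ee_pos: [0.5978, -0.3399, 0.0618]
eef_rot: [0.996, 0.089, 0.002, 0.002]
ft_force: [-0.2, -0.0, -0.6]
width: 0.0469
```

```bash
python3 -m jog '[[0,0,0,0,1],[0,0,0,0,1],[0,0,0,0,1],[0,0,0,0,1],[0,0,0,0,1],[0,0,0,0,1],[0,0,0,0,1],[0,0,0,0,1],[0,0,0,0,1],[0,0,0,0,1]]' 40
```

```text
time: 5.15
ee_pos: [0.5978, -0.3399, 0.062]
eef_rot: [0.996, 0.089, 0.002, 0.002]
ft_force: [0.2, -0.4, 0.6]
width: 0.0139
```

Neck gripped (opening 13.9 mm). Lifting and carrying to the left.

```bash
python3 -m jog '[[0,0,-3,0,1],[0,0,-5,0,1],[-0.5,0,-5,0,1],[-0.7,-4.7,-4,0,1],[-0.7,-4.7,-2,0,1],[-0.7,-4.7,0,0,1],[-0.7,-4.7,0,0,1],[0.8,-4.9,0,0,1],[0.8,-4.9,0,0,1],[0.8,-4.9,0,0,1]]' 40
python3 -m jog '[[0.8,-4.9,0,0.1,1],[0.5,-4.9,0,0.1,1],[0,-4.9,0,0.1,1],[-0.5,-4.9,0,0.1,1],[-1,-4.9,0,0.08,1],[-1.5,-4.8,0,0,1],[0,0,0,0,1],[0,0,0,0,1],[0,0,0,0,1],[0,0,0,0,1]]' 40
```

```text
time: 6.15
ee_pos: [0.5275, -0.0204, 0.2468]
eef_rot: [0.997, 0.083, 0.0, 0.003]
ft_force: [0.3, -0.6, -3.0]
width: 0.0139
time: 7.15
ee_pos: [0.5289, 0.2905, 0.2438]
eef_rot: [0.988, -0.155, 0.0, 0.003]
ft_force: [-0.3, -0.7, -1.5]
width: 0.0138
```

```bash
python3 - <<'E'
from h import *
c=shot('wrist','w2');print([proj(c,p) for p in([.515,.2416,.032],[.5978,-.34,.06])])
t=shot('top','top2')
E
python3 -m jog '[[-2,4,0,0,1],[-3,1.2,0,0,1],[-3,0,0,0,1],[0,0,0,0,1],[0,0,0,0,1],[0,0,0,0,1],[0,0,0,0,1],[0,0,0,0,1],[0,0,0,0,1],[0,0,0,0,1]]' 40
python3 - <<'E'
from h import *
c=shot('wrist','w3');print([proj(c,p) for p in([.515,.2416,.032],)])
E
```

```text
[(np.float64(292.32980446933277), np.float64(170.09787852398378)), (np.float64(840.8934607715004), np.float64(-78.52869517281499))]
time: 8.25
ee_pos: [0.44, 0.2559, 0.2423]
eef_rot: [0.986, -0.164, -0.0, 0.003]
ft_force: [-0.8, -0.5, -2.5]
width: 0.0138
[(np.float64(246.23745754186268), np.float64(113.07156623612615))]
```

View pics/w3.png

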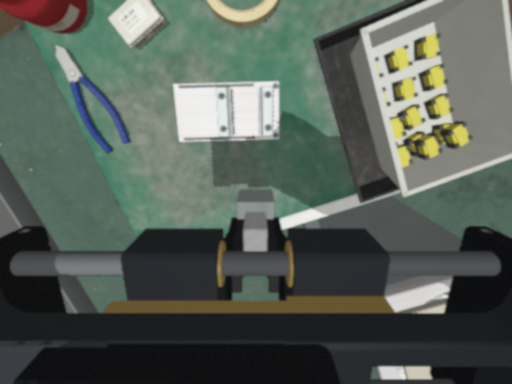

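The fixture is clear of the held block, spanning (173,82) to (280,142). The gap lies between the jaws at about x=232..260. One enlarged crop to measure it.

Run:
```python
from h import *
a=cv2.imread('pics/w3.png')[76:148,168:288]
cv2.imwrite('pics/w3c.png',cv2.resize(a,None,fx=6.5,fy=6.5,interpolation=cv2.INTER_CUBIC))
```

```text
(no output)
```

View pics/w3c.png

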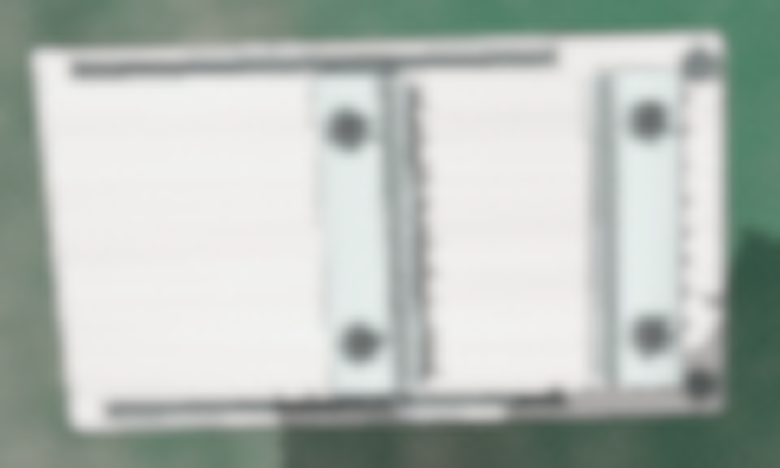

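Run:
```python
from h import *
from scipy.spatial.transform import Rotation as Ro
c=load('w3')
P=lambda u,v,z:ray(c,168+(u+.5)/6.5-.5,76+(v+.5)/6.5-.5,z)
LT,RT,RB,LB=[P(u,v,.008) for u,v in((33,50),(722,35),(722,412),(75,430))]
print('sizes',[np.linalg.norm(a-b) for a,b in((LT,RT),(LB,RB),(LT,LB),(RT,RB))])
F=[P(u,v,z) for u,v,z in((598,75,.028),(607,383,.028),(612,70,.032),(617,385,.032))]
ey=(LT+LB-RT-RB);ey/=np.linalg.norm(ey);ex=np.array([ey[1],-ey[0],0]);o=(LT+RT+RB+LB)/4-ey*.042
print('o',o,'x-axis deg',np.degrees(np.arctan2(ex[1],ex[0])))
for n,a,b,z in(('adj outer',(322,75),(338,393),.032),('adj y=g+4',(382,72),(398,393),.032),('adj y=g z28',(405,75),(412,390),.028),('adj y=g floor',(425,80),(430,378),.008),('fix y=0',(598,75),(607,383),.028),('fix -4',(612,70),(617,385),.032),('fix -18',(685,70),(680,385),.032)):
    print(n,*[np.round([(P(*q,z)-o)@ex*1e3,(P(*q,z)-o)@ey*1e3],1) for q in(a,b)])
s=r.read_state();print(s['ee_pos'],Ro.from_quat(s['eef_rot']).as_matrix()[:2,:2])
```

```text
sizes [np.float64(0.1392507916090378), np.float64(0.13887162421717603), np.float64(0.07605783010810202), np.float64(0.07521111598058286)]
o [0.51189207 0.22601501 0.008     ] x-axis deg -17.516971291967014
adj outer [29.9 50.7] [-29.5  51.4]
adj y=g+4 [30.2 39.3] [-29.8  39.4]
adj y=g z28 [29.9 35.3] [-29.7  36.9]
adj y=g floor [30.5 32.9] [-28.9  34.6]
fix y=0 [29.  -1.8] [-29.2  -2.5]
fix -4 [29.5 -4.4] [-29.3  -4.4]
fix -18 [ 29.2 -18.3] [-29.6 -17. ]
[0.43999937 0.25595135 0.24232655] [[ 0.94590759 -0.32443105]
 [-0.32443612 -0.94588915]]
```

Gap is about 34.5 mm, from readings of 33–35.3: the 26 block fits with about 8 mm play, the 38 does not. Moving over mid-gap at about (0.517, 0.242), with the block bottom staying above the jaws.

```bash
python3 -m jog '[[3,-0.5,0,-0.025,1],[3,-0.5,0,0,1],[1.7,-0.2,0,0,1],[0,0,3,0,1],[0,0,4,0,1],[0,0,3,0,1],[0,0,2,0,1],[0,0,0,0,1],[0,0,0,0,1],[0,0,0,0,1]]' 40
```

```text
time: 9.3
ee_pos: [0.5217, 0.2434, 0.1196]
eef_rot: [0.988, -0.151, 0.001, 0.002]
ft_force: [1.2, 0.1, -1.7]
width: 0.0139
```

```bash
python3 -m jog '[[-0.4,0.25,0.5,0,1],[0,0,0.5,0,1],[0,0,0.3,0,1],[0,0,0.3,0,1],[0,0,0.3,0,1],[0,0,0.3,0,1],[0,0,0.3,0,1],[0,0,0.3,0,1],[0,0,0.3,0,1],[0,0,0,0,1]]' 40
```

```text
time: 10.3
ee_pos: [0.5186, 0.2428, 0.0893]
eef_rot: [0.988, -0.152, 0.003, 0.001]
ft_force: [-0.5, -0.5, -1.1]
width: 0.0135
```

Run:
```python
from h import *
s=r.read_state();print(s['ee_pos'],s['ft_force'],s['torque'])
a=cv2.cvtColor(shot('wrist','w4')['pixels'],cv2.COLOR_RGB2BGR)[90:290,130:390]
cv2.imwrite('pics/w4c.png',cv2.resize(a,None,fx=2.5,fy=2.5))
```

```text
[0.51857719 0.24282362 0.08932466] [-0.53966252 -0.51448663 -1.06613493] [0.01028786 0.04004703 0.0108142 ]
```

View pics/w4c.png

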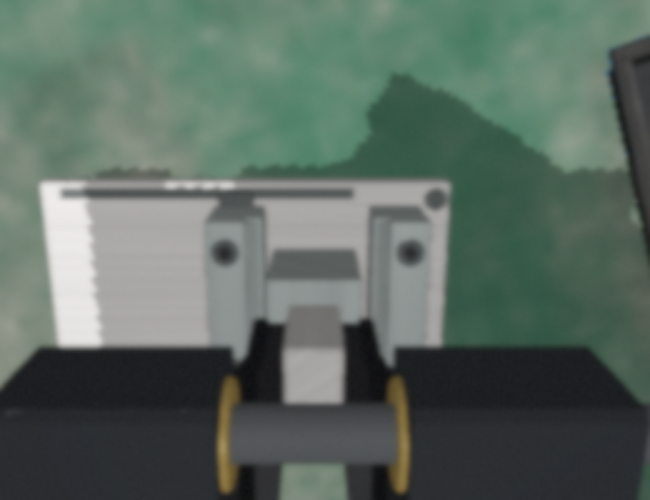

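The block (x 268–360 in the crop) sits between the jaw faces (about 262 and 372) with clear gaps on both sides and no contact force. Lowering to just above the floor.

```bash
python3 -m jog '[[0,0,0.3,0,1],[0,0,0.3,0,1],[0,0,0.3,0,1],[0,0,0.3,0,1],[0,0,0.3,0,1],[0,0,0.2,0,1],[0,0,0.2,0,1],[0,0,0.1,0,1],[0,0,0,0,1],[0,0,0,0,1]]' 40
```

```text
time: 11.35
ee_pos: [0.5189, 0.243, 0.0679]
eef_rot: [0.988, -0.152, 0.003, 0.001]
ft_force: [-0.9, -0.5, -2.5]
width: 0.0136
```

```bash
python3 -m jog '[[0,0,0.05,0,1],[0,0,0.05,0,1],[0,0,0.05,0,1],[0,0,0,0,1],[0,0,0,0,1],[0,0,0,0,1],[0,0,0,0,1],[0,0,0,0,1],[0,0,0,0,1],[0,0,0,0,1]]' 40
```

```text
time: 12.35
ee_pos: [0.5193, 0.2432, 0.0673]
eef_rot: [0.988, -0.152, 0.004, 0.0]
ft_force: [0.2, -0.7, 0.8]
width: 0.0137
```

The load has gone to the floor at the expected height (0.0674). Releasing and then lifting off.

```bash
python3 -m jog '[[0,0,0,0,0],[0,0,0,0,0],[0,0,0,0,0],[0,0,0,0,0],[0,0,0,0,0],[0,0,0,0,0],[0,0,0,0,0],[0,0,0,0,0],[0,0,0,0,0],[0,0,0,0,0]]'
python3 -m jog '[[0,0,-1,0,0],[0,0,-2,0,0],[0,0,-4,0,0],[0,0,-4,0,0],[-3,0,-4,0,0],[-4,0,0,0,0],[-4,0,0,0,0],[0,0,0,0,0],[0,0,0,0,0],[0,0,0,0,0]]'
python3 - <<'E'
from h import *
c=shot('wrist','w5');t=shot('top','top5');a=cv2.cvtColor(c['pixels'],cv2.COLOR_RGB2BGR)[50:230,140:320]
b=cv2.cvtColor(t['pixels'],cv2.COLOR_RGB2BGR)[130:250,60:400]
u=[int(x) for x in proj(c,[.519,.243,.06])];print(u)
a=cv2.resize(a,(300,300),interpolation=cv2.INTER_CUBIC);b=cv2.resize(b,(500,300)[:2])
cv2.imwrite('pics/chk.png',np.hstack([a,b]));print(r.read_state()['ft_force'])
E
```

```text
time: 13.35
ee_pos: [0.5198, 0.2434, 0.0677]
eef_rot: [0.988, -0.152, 0.004, 0.0]
ft_force: [-0.8, 0.5, 0.3]
width: 0.0834
time: 14.35
ee_pos: [0.4112, 0.2783, 0.2287]
eef_rot: [0.988, -0.151, 0.006, -0.002]
ft_force: [0.9, -0.3, 0.1]
width: 0.0871
[258, 78]
[ 0.47687279 -0.72717125 -0.39624435]
```

View pics/chk.png

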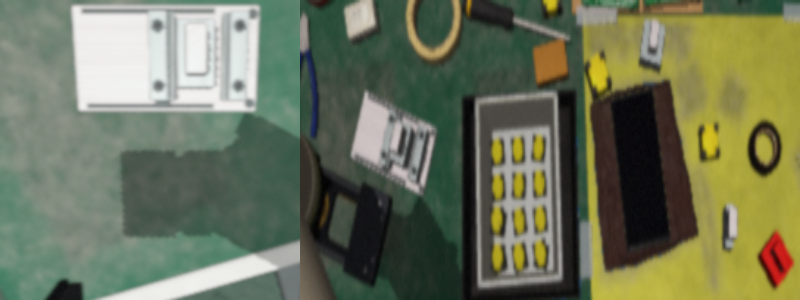

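The block stands squarely in the gap, centred along the jaws at about (197,50), and the gripper is clear of it. The other two still stand on the mat. Handing in.

```bash
python3 -c "
from bench import r
print(r.close_job())"
```

```text
the job is handed in; nothing more can be done
None
```

The middle block (26 mm) now stands released between the jaws, and I handed the job in at about 14.5 s of robot time. The hand-in returned no verdict.

- **Gap width:** I measured about 34.5 mm from the wrist camera. Different edges gave 33 to 35.3 mm, and the first top view gave up to about 37 mm. That fits the 26 mm block with roughly 8 mm of play and rules out the 38 mm block. The images settled it, so I did not try the thin or thick block in the gap.
- **Placing:** I lowered the middle block without any contact force showing. The load passed to the floor at the expected tool height (0.0673 m measured, 0.0674 m expected). Then I opened the gripper and backed away.
- **Last checks:** The wrist picture shows the block upright, square and near mid-length, with play visible on both sides. The top picture shows the thin and thick blocks still standing on the mat, untouched. None of these checks failed. I judged uprightness and squareness by eye, not by measurement.

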